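# Open the service tray of a bench test set

### The job

Open the test set's service tray so that the board in it can be worked on: first turn both latch knobs on the sloping panel anticlockwise to their end stops while the tray is still shut, then draw the tray out gently by its handle, all the way to its stop. Let go, and leave the other things on the bench where they are.

Things in the scene. Friction and masses are not known exactly. Their poses are not given: they have to be found in the camera images.
- chassis: grey fixed test-set housing 240 (x) x 300 (y) x 165 mm, origin under its centre, front to its -x (the robot). Tray front: face at x -120, top at z 95 mm. Above it a panel slopes up at 30 degrees from x -108, z 105 to the flat top at x -4, z 165. On it two latch knobs 100 mm left (+y) and right of the middle, axes tilted 30 degrees from vertical towards the robot
- latch_left_grip (a point): left knob's grip point: on its axis, 38 mm off the panel, in its wing (black bar 60 mm long, 14 thick, 24 to 48 mm off the panel, centred on the axis). Under the wing a 14 mm wide steel arm, 13 to 24 mm off the panel, reaches 30 mm one way and 54 mm the other, to an 18 mm wide claw over a lug of the tray. Turns with the knob: z = axis, out of the panel; x along the wing, -x to the claw
- latch_right_grip (a point): right knob's grip point: on its axis, 38 mm off the panel, in its wing (black bar 60 mm long, 14 thick, 24 to 48 mm off the panel, centred on the axis). Under the wing a 14 mm wide steel arm, 13 to 24 mm off the panel, reaches 30 mm one way and 54 mm the other, to an 18 mm wide claw over a lug of the tray. Turns with the knob: z = axis, out of the panel; x along the wing, -x to the claw
- latch_left (a joint): angle (rad) of the left latch knob: 0 locked (claw straight down the slope), grows as it is turned anticlockwise, seen facing the panel; end stop at 1.5 (arm level along the panel). Starts at 0.02 to 0.25, stays where it is left, takes 0.08 N m
- latch_right (a joint): angle (rad) of the right latch knob: 0 locked (claw straight down the slope), grows as it is turned anticlockwise, seen facing the panel; end stop at 1.5 (arm level along the panel). Starts at 0.02 to 0.25, stays where it is left, takes 0.08 N m
- tray_pull (a point): grip point on the tray's handle: an upright black bar 16 mm wide (y), 12 mm deep (x), 35 mm clear of the tray's front plate, in the middle of its width, from 23 to 93 mm above the bench; this point is in its middle plane, 66 mm above the bench. Axes as the chassis's; the tray is pulled to -x
- tray (a joint): how far the tray is out (m): 0 shut, end stop at 0.110. It slides level along the chassis's -x, resisting with 2 to 3 N. Either claw blocks it after about 4 mm while the knob is locked
- flux_bottle: bystander: white bottle 44 mm across, 120 mm high, standing left of the test set; origin under its centre
- jar: bystander: jar 60 mm across, 60 mm high, right of the test set; origin under its centre
- screwdriver: bystander: screwdriver 180 mm long lying to the right in front of the test set; origin near its middle
- meter: bystander: hand meter 70 x 150 x 32 mm lying on the flat top of the test set; origin under its centre
- pen_cup: bystander: black cup of pens 72 mm across, 145 mm high, to the left in front of the test set; origin under its centre
- solder_reel: bystander: metal reel 70 mm across, 50 mm high, on the bench at the left, near the robot; origin under its centre

How it is judged:
By the outcome, as a careful person would: the job done as asked, in the order asked, and still so for the second after the job is handed in, with the robot touching nothing.
It also fails if it takes over 56 s, if anything falls off the work surface, if the arm or the gripper's body presses on something with over 40 N, if the wrist force passes 120 N, or if a joint passes its speed limit or range.

### The arm

A 6-joint arm with a two-finger parallel gripper is mounted at the origin on the work surface. World frame = base frame: x ahead of the robot, y to its left, z up, the work surface at z = 0. Lengths are in mm, angles in rad, forces in N, time in s.
With the tool pointing down it reaches from about 325 to 875 mm from the base axis. Payload 4.4 kg.
Tool frame: the origin (TCP) lies on the centre line of the jaws, within the pads' length; the fingertips stand ahead of it and the grasp point (between the pads) lies 6 mm ahead of it (ctrl.tcp_to_tips is the z of the fingertips in the tool frame, in mm); z points along the fingers, y is the line along which they close (so a half turn about z gives the same grasp; the last joint's range is limited). The gripper opens to 85 mm and grips with 20 to 120 N. Pads are 22 mm wide; open, the fingers measure 114 mm over their backs; the gripper's body (76 mm by 85 mm) begins 54 mm behind the grasp point. The pads swing forward as they close: fully open they stand 13 mm farther back than shut.
Start: joints at [-1.472, 0.207, 1.542, -0, 1.393, -0.15], TCP at [141.576, -557.3, 256.282] pointing down, gripper open.
Joint ranges: [-2.73, 2.73], [-0.86, 2.22], [0.23, 2.46], [-1.11, 4.25], [0.08, 2.63], [-2.82, 2.82]. Speed limits (rad/s): [2.79, 2.79, 3.14, 3.14, 3.14, 3.14].

### API

Orientations are given as a 3x3 rotation matrix whose columns are the frame's x, y, z axes.
In Python, from plant import ctrl, sensors, optics gives the robot as it stands. Calls block until the motion is done:
- ctrl.move_ptp(position, orientation): joint-space move of the TCP to a pose.
- ctrl.move_l(position, rot=None, vel=150, threshold=None): straight line of the TCP; rot=None keeps the orientation; vel is the mean speed in mm/s. With threshold (N) it stops when the force on the tool has changed by that much, and returns True; else False.
- ctrl.set_joints(angles): joint-space move.
- ctrl.gripper_to(opening, force=None): finger opening in mm; force is the grip in N (None keeps the last); returns when the fingers have stopped.
- ctrl.hold(seconds).
- ctrl.solve_ik(position, orientation): joint angles nearest the present ones, or None.
- sensors.read_state(): the state.
- optics.grab_frame(name): name is "scene" or "side" or "wrist"; returns (picture, depth): 480x640x3 uint8, red, green, blue; 480x640 float32, mm along the optical axis (not along the pixel's ray), 0 where there is no reading.
- optics.camera_params(name): a dict with "mtx" (3x3 intrinsics, pixels), "k1" (the pictures are not rectified: a ray, as slopes to the right and down, at radius r is drawn at 1 + k1 r^2 times it, then the intrinsics apply), "R" (3x3) and "t" (3): a world point X has camera coordinates R X + t; the wrist camera has in their place "T_tool_cam" (4x4, takes a point from camera to tool coordinates, whose origin is the TCP and whose axes are the flange's). Camera axes: x right, y down, z forward; pixel columns grow to the right and rows downward; lengths in mm; the calibration is good to about 2 mm. A picture is of the moment at which its call begins: read the wrist's pose just before it. camera_params takes no time and is no camera call.
A pose or a line that the arm cannot do raises ctrl.MotionError and nothing moves.
- ctrl.finish_job(): hands the job in; it is judged then, once.
The state is a dict: "t": time; "q": joint angles; "qvel": joint speeds; "tau": joint torques, N m; "eef_pos": TCP position; "eef_rot": TCP orientation; "force": force on the tool from outside, world axes, zero at the start; "wrist_torque": the same for the moment, N m; "grip_width": finger opening in mm; "grasp_force": force on a finger pad.
Only numpy, scipy, OpenCV 4.12 (cv2) and the standard library are available. Lean on these libraries where they do the work, as an engineer would, in place of code of your own. Each camera call takes 0.05 s, during which the arm holds its last target. There are 200 camera calls.

## Working session

There is one attempt and no reset: what is moved stays moved. The work goes in short steps, each a Python script; the robot and the scene stay as the last script left them, time stands still between calls to the robot, and variables do not carry over. Pictures are saved under pics/ and viewed, at most 10 in all, crops included, and the job is handed in when it is done.

```bash
ls; mkdir -p pics; python3 - <<'E'
from plant import ctrl,sensors,optics
import cv2,numpy as np
print(ctrl.tcp_to_tips, sensors.read_state()['t'])
for n in ['scene','side']:
    p,d=optics.grab_frame(n); cv2.imwrite(f'pics/{n}.png',p[:,:,::-1]); np.savez(f'{n}.npz',p=p,d=d)
    print(n,optics.camera_params(n))
print(optics.camera_params('wrist'))
E
```

```text
pics
25.0 0.0
scene {'mtx': array([[591.21414231,   0.        , 310.95449403],
       [  0.        , 591.21414231, 235.81787863],
       [  0.        ,   0.        ,   1.        ]]), 'k1': -0.13034358735784185, 'R': array([[ 0.2043621 ,  0.97875058,  0.01683557],
       [ 0.80700073, -0.15871655, -0.56882235],
       [-0.55406312,  0.12983205, -0.82228808]]), 't': array([-148.35814048, -395.13944899, 1749.73917089])}
side {'mtx': array([[461.91831415,   0.        , 311.95233912],
       [  0.        , 461.91831415, 241.49530743],
       [  0.        ,   0.        ,   1.        ]]), 'k1': -0.10856664462351437, 'R': array([[ 0.91329112, -0.4069344 , -0.01742801],
       [-0.31140556, -0.67003424, -0.67385509],
       [ 0.26253745,  0.62085305, -0.73865796]]), 't': array([-500.32357165,  282.61359021,  863.75766046])}
{'mtx': array([[358.67433253,   0.        , 320.1563437 ],
       [  0.        , 358.67433253, 239.32175533],
       [  0.        ,   0.        ,   1.        ]]), 'k1': -0.0037203784262454984, 'T_tool_cam': array([[ 8.06435694e-04, -9.49489881e-01, -3.13796616e-01,
         8.07439155e+01],
       [ 9.99999668e-01,  8.03654765e-04,  1.38221245e-04,
        -6.90322726e-01],
       [ 1.20944473e-04, -3.13796623e-01,  9.49490213e-01,
        -1.18608402e+02],
       [ 0.00000000e+00,  0.00000000e+00,  0.00000000e+00,
         1.00000000e+00]])}
```

View pics/scene.png

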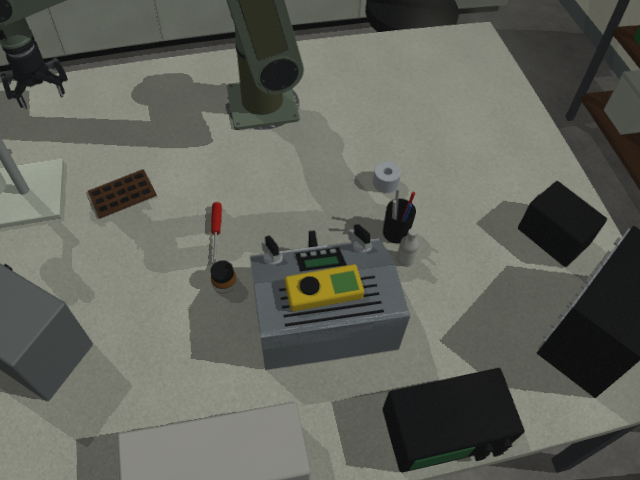

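View pics/side.png

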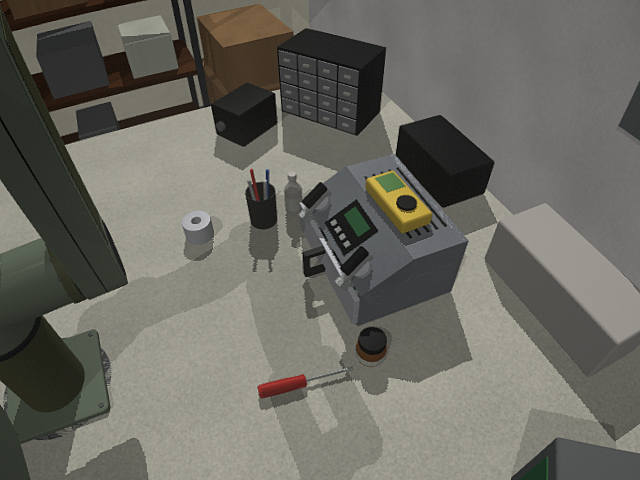

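The scene view shows the chassis around (330,300), with the knobs at (272,245) and (362,235), the handle at (313,238) and the pen cup close by at (399,220). The side view has the handle at (313,262) and the knobs at (314,197) and (354,263). Next I'll get the chassis pose from the depth images.

```bash
cat > h.py <<'E'
from plant import ctrl,sensors,optics
import cv2,numpy as np
def rays(cp,uv):
    return cv2.undistortPoints(np.asarray(uv,float).reshape(-1,1,2),cp['mtx'],np.array([cp['k1'],0,0,0]))[:,0] if cp['k1'] else None
def cloud(cp,d,R=None,t=None):
    """world points HxWx3; R,t camera->world if given"""
    H,W=d.shape; u,v=np.meshgrid(np.arange(W),np.arange(H))
    r=rays(cp,np.stack([u,v],-1)); P=np.c_[r,np.ones(len(r))]*d.reshape(-1,1)
    P=(P-cp['t'])@cp['R'] if R is None else P@R.T+t
    P[d.reshape(-1)==0]=np.nan
    return P.reshape(H,W,3)
def wrist():
    s=sensors.read_state(); p,d=optics.grab_frame('wrist'); cp=optics.camera_params('wrist')
    T=cp['T_tool_cam']; R=s['eef_rot']; return p,d,cloud(cp,d,R@T[:3,:3],R@T[:3,3]+s['eef_pos'])
E
python3 - <<'E'
from h import *
for n in ['scene','side']:
    f=np.load(n+'.npz'); P=cloud(optics.camera_params(n),f['d']); np.save(n+'_P.npy',P)
    m=(abs(P[...,2]-165)<6)&(P[...,0]>350)&(P[...,0]<1000)&(abs(P[...,1])<400)
    m=m.astype(np.uint8); k,l,st,c=cv2.connectedComponentsWithStats(m)
    i=1+np.argmax(st[1:,4]); q=P[l==i]; print(n,st[i],cv2.minAreaRect(q[:,:2].astype(np.float32)),np.median(q[:,2]))
    print(cv2.boxPoints(cv2.minAreaRect(q[:,:2].astype(np.float32))))
    for lo,hi,nm in [(50,62,'jar'),(110,122,'bottle'),(44,52,'reel'),(125,147,'cup')]:
        m=((P[...,2]>lo)&(P[...,2]<hi)&(P[...,0]>250)&(P[...,0]<900)&(abs(P[...,1])<450)).astype(np.uint8)
        k,l,st,c=cv2.connectedComponentsWithStats(m)
        print(nm,[(P[l==i].mean(0).round().tolist(),int(st[i,4])) for i in range(1,k) if st[i,4]>40])
E
```

```text
scene [ 254  260  156   79 6032] ((763.1229248046875, 28.915191650390625), (299.75567626953125, 141.92892456054688), 87.7598648071289) 164.95405016008345
[[ 686.3543   -118.07427 ]
 [ 828.17474  -123.621956]
 [ 839.89154   175.90466 ]
 [ 698.0711    181.45233 ]]
jar [([374.0, 259.0, 52.0], 79), ([553.0, 246.0, 56.0], 83), ([626.0, 250.0, 57.0], 63), ([594.0, -182.0, 58.0], 342), ([835.0, 103.0, 56.0], 132), ([829.0, -47.0, 56.0], 171)]
bottle [([590.0, 120.0, 116.0], 41), ([614.0, 257.0, 118.0], 59), ([627.0, 168.0, 116.0], 57), ([623.0, 94.0, 116.0], 89), ([619.0, 2.0, 116.0], 171), ([618.0, -100.0, 116.0], 68), ([835.0, 99.0, 116.0], 178), ([829.0, -50.0, 116.0], 179)]
reel [([372.0, 277.0, 49.0], 355), ([554.0, 243.0, 48.0], 49), ([837.0, 141.0, 48.0], 51), ([831.0, 3.0, 49.0], 52), ([829.0, -69.0, 48.0], 57)]
cup [([649.0, 31.0, 136.0], 1588), ([832.0, 26.0, 136.0], 683)]
side [ 341  154  127  111 4396] ((762.27734375, 27.57433319091797), (305.0965881347656, 142.4048309326172), 88.35215759277344) 165.46173517209604
[[ 686.71765  -122.86336 ]
 [ 829.0636   -126.958405]
 [ 837.83704   178.01202 ]
 [ 695.4911    182.10707 ]]
jar [([606.0, 242.0, 57.0], 68), ([521.0, 231.0, 56.0], 93), ([369.0, 275.0, 52.0], 319), ([594.0, 123.0, 56.0], 56), ([590.0, 10.0, 56.0], 51), ([685.0, -115.0, 56.0], 383), ([589.0, -187.0, 59.0], 522)]
bottle [([610.0, 255.0, 118.0], 53), ([586.0, 121.0, 117.0], 83), ([619.0, 46.0, 116.0], 497), ([661.0, -107.0, 116.0], 638)]
reel [([604.0, 243.0, 48.0], 44), ([368.0, 272.0, 50.0], 359), ([519.0, 230.0, 48.0], 55), ([682.0, -112.0, 48.0], 259), ([577.0, -200.0, 49.0], 47)]
cup [([661.0, -9.0, 137.0], 3223)]
```

```bash
cat >> h.py <<'E'
from scipy.spatial.transform import Rotation as Ro
C0=np.array([714,30.,0]); YAW=-0.034
def rz(a): return Ro.from_euler('z',a).as_matrix()
Rc=rz(YAW)
AX=np.array([-.5,0,np.sqrt(.75)]); UP=np.array([np.sqrt(.75),0,.5])  # chassis frame
def knobframe(th):  # grip frame: z axis out, x along wing(-x to claw), chassis->world
    return Rc@np.c_[UP,np.cross(AX,UP),AX]@rz(th)
def tool(th,s=1):   # tool z = -axis, tool x = s * wing x
    K=knobframe(th); return np.c_[s*K[:,0],-s*K[:,1],-K[:,2]]
E
python3 - <<'E'
from h import *
# IK survey
for nm,y in [('L',100),('R',-100)]:
    for s in (1,-1):
        for th in (0,.5,1,1.55):
            p=C0+Rc@(np.array([-70,y,127])+AX*44); q=ctrl.solve_ik(p,tool(th,s)); print(nm,s,th,None if q is None else np.round(q,2))
for s in (1,-1):
  for dz in (120,180,240):
    p=C0+Rc@(np.array([-60,0,133])+AX*dz); q=ctrl.solve_ik(p,tool(0,s)); print('view',s,dz,None if q is None else np.round(q,2))
for tilt in (0,30,60,80):
  for s in (1,-1):
    a=np.radians(tilt); z=np.array([np.sin(a),0,-np.cos(a)]); y=np.array([0,s,0.]); R=Rc@np.c_[np.cross(y,z),y,z]
    q=ctrl.solve_ik(C0+Rc@np.array([-161,0,66])-6*R[:,2],R); print('h',tilt,s,None if q is None else np.round(q,2))
    q=ctrl.solve_ik(C0+Rc@np.array([-275,0,66])-6*R[:,2],R); print('   out',None if q is None else np.round(q,2))
E
```

```text
L 1 0 [ 0.11  0.2   1.84 -0.13  0.58  1.8 ]
L 1 0.5 [ 0.11  0.2   1.84 -0.13  0.58  1.3 ]
L 1 1 [ 0.11  0.2   1.84 -0.13  0.58  0.8 ]
L 1 1.55 [ 0.11  0.2   1.84 -0.13  0.58  0.25]
L -1 0 [ 0.11  0.2   1.84 -0.13  0.58 -1.34]
L -1 0.5 [ 0.11  0.2   1.84 -0.13  0.58 -1.84]
L -1 1 [ 0.11  0.2   1.84 -0.13  0.58 -2.34]
L -1 1.55 None
R 1 0 [-0.31  0.16  1.9   0.25  0.6   1.12]
R 1 0.5 [-0.31  0.16  1.9   0.25  0.6   0.62]
R 1 1 [-0.31  0.16  1.9   0.25  0.6   0.12]
R 1 1.55 [-0.31  0.16  1.9   0.25  0.6  -0.43]
R -1 0 [-0.31  0.16  1.9   0.25  0.6  -2.02]
R -1 0.5 [-0.31  0.16  1.9   0.25  0.6  -2.52]
R -1 1 None
R -1 1.55 [-0.31  0.16  1.9   0.25  0.6   2.71]
view 1 120 [-0.11 -0.    1.9   0.05  0.72  1.47]
view 1 180 [-0.11 -0.13  1.9   0.05  0.85  1.47]
view 1 240 [-0.12 -0.24  1.89  0.05  0.97  1.47]
view -1 120 [-0.11 -0.    1.9   0.05  0.72 -1.67]
view -1 180 [-0.11 -0.13  1.9   0.05  0.85 -1.67]
view -1 240 [-0.12 -0.24  1.89  0.05  0.97 -1.67]
h 0 1 [-0.09  0.38  1.74 -0.    1.02 -1.63]
   out [-0.11  0.18  2.01 -0.    0.95 -1.64]
h 0 -1 [-0.09  0.38  1.74 -0.    1.02  1.51]
   out [-0.11  0.18  2.01 -0.    0.95  1.5 ]
h 30 1 [-0.11  0.2   2.11  0.13  0.31 -1.76]
   out [-0.15 -0.03  2.37  0.2   0.29 -1.86]
h 30 -1 [-0.11  0.2   2.11  0.13  0.31  1.38]
   out [-0.15 -0.03  2.37  0.2   0.29  1.28]
h 60 1 [-0.14  0.37  2.34  2.98  0.62  1.65]
   out None
h 60 -1 [-0.14  0.37  2.34  2.98  0.62 -1.49]
   out None
h 80 1 [-0.16  0.72  2.33  3.01  1.31  1.58]
   out None
h 80 -1 [-0.16  0.72  2.33  3.01  1.31 -1.56]
   out None
```

```bash
python3 - <<'E'
from h import *
ctrl.move_ptp(C0+Rc@(np.array([-75,0,124])+AX*180),tool(0,1))
ctrl.hold(.2)
p,d,P=wrist(); np.savez('w1.npz',p=p,d=d,P=P); cv2.imwrite('pics/w1.png',p[:,:,::-1]); print(sensors.read_state()['t'],sensors.read_state()['eef_pos'])
E
```

```text
2.9083 [549.20458417  35.17555963 279.85541202]
```

View pics/w1.png

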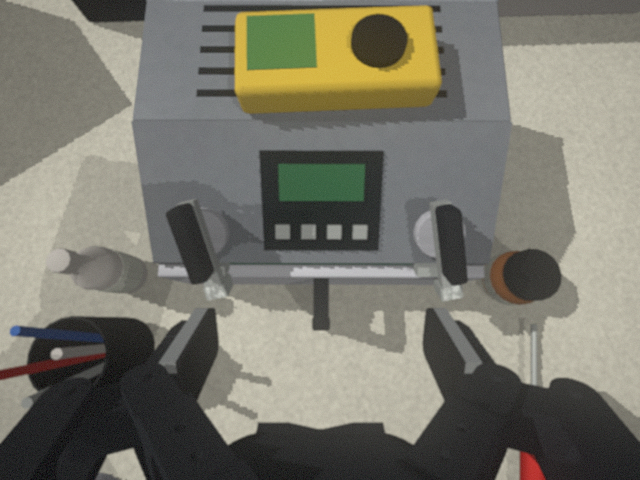

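The wrist view shows the left wing at (190,243), the right wing at (450,243) and the handle top at (321,290). Nothing blocks access. Next I'll measure the panel plane, wings and handle.

```bash
python3 - <<'E'
from h import *
f=np.load('w1.npz'); P=f['P']; p=f['p'].astype(int)
def plane(q):
    for _ in range(4):
        c=np.nanmean(q,0); n=np.linalg.svd((q-c)[::3],full_matrices=False)[2][2]; q=q[abs((q-c)@n)<2.5]
    return c,n*np.sign(n[2]),len(q)
reg=np.zeros(P.shape[:2],bool); reg[130:250,160:490]=1
q=P[reg]; q=q[(np.isfinite(q[:,0]))]; c,n,k=plane(q); print('panel',c,n,k,'yaw',np.arctan2(-n[1],-n[0]),'tilt',np.degrees(np.arccos(n[2])))
pc=C0+Rc@np.array([-56,0,135]); print('panel offset from model',(c-pc)@(Rc@AX))
L=(P-C0)@Rc   # chassis coordinates
h=(P-c)@n
# flat top / sides
for v in (150,180,210,240):
    ok=np.where((abs(h[v])<4))[0]; print(v,'panel y',L[v,ok.min(),1].round(1),L[v,ok.max(),1].round(1), L[v,ok.min(),0].round(1),L[v,ok.max(),0].round(1))
v=L[60:118,:]; m=(abs(v[...,2]-165)<3)
for r in (50,80,110):
    ok=np.where(abs(L[r,:,2]-165)<4)[0]; print('top',r,L[r,ok.min()].round(1),L[r,ok.max()].round(1))
dark=p.max(-1)<70
for nm,u0,u1 in (('L',150,230),('R',420,480)):
    m=dark&(h>41)&(h<54); m[:, :u0]=0; m[:,u1:]=0; m[:190]=0; m[300:]=0
    q=L[m]; hh=h[m]; 
    a=q@UP; b=q[:,1]; r=cv2.minAreaRect(np.c_[a,b].astype(np.float32)); pts=np.c_[a,b]-np.c_[a,b].mean(0)
    w=np.linalg.svd(pts,full_matrices=False)[2][0]; w*=np.sign(w[0])
    print(nm,len(q),'h',np.percentile(hh,[5,50,95]),'rect',r,'pca angle',np.arctan2(w[1],w[0]))
    ctr=np.array([r[0][0],r[0][1]]); 
m=dark&(L[...,2]>85)&(L[...,2]<100)&(abs(L[...,1])<30)&(L[...,0]<-130)
q=L[m]; print('handle',len(q),q.min(0),q.max(0),np.median(q,0))
m=(L[...,2]>20)&(L[...,2]<85)&(abs(L[...,1])<30)&(L[...,0]<-135)&(L[...,0]>-200)&dark;q=L[m]; print('bar',len(q),q.min(0),q.max(0))
E
```

```text
panel [682.18978501  20.73418406 152.27736943] [-0.43187735  0.01229635  0.90184852] 16887 yaw -0.02846417015014434 tilt 25.597879245208127
panel offset from model 2.7010675435111775
150 panel y 149.7 -148.7 -23.9 -25.7
180 panel y 148.8 -149.5 -45.5 -46.3
210 panel y 134.9 -149.9 -68.1 -67.9
240 panel y 79.5 -81.1 -93.2 -92.1
top 50 [ 57.9 147.3 166.9] [  58.6 -149.6  165.9]
top 80 [ 30.7 148.1 166.1] [  30.8 -149.1  165.9]
top 110 [  3.7 147.4 166.6] [   4.6 -150.1  165. ]
L 840 h [41.19809492 42.42721726 44.06365971] rect ((-8.307857513427734, 99.28248596191406), (54.26161193847656, 13.080916404724121), 12.266621589660645) pca angle 0.20857575549471513
R 1047 h [41.16906892 42.70898608 44.75149766] rect ((-10.104965209960938, -99.47071838378906), (56.738441467285156, 12.989883422851562), 12.269183158874512) pca angle 0.23271561586281575
handle 417 [-166.52016671   -6.82380827   91.90133884] [-130.08796954    5.81672936   96.1725306 ] [-144.53503688   -0.55489922   93.9460845 ]Traceback (most recent call last):
  File "<stdin>", line 28, in <module>
    return umr_minimum(a, axis, None, out, keepdims, initial, where)
ValueError: zero-size array to reduction operation minimum which has no identity
```

```bash
cat >> h.py <<'E'
B=np.array([-108,0,105.])
def wings(P,p,thr=75,lo=43,hi=54):
    L=(P-C0)@Rc; h=(L-B)@AX; a=(L-B)@UP; b=L[...,1]; dark=p.max(-1)<thr; out={}
    for nm,y in (('L',100),('R',-100)):
        m=dark&(h>lo)&(h<hi)&(np.hypot(a-33,b-y)<45)
        k,l,st,_=cv2.connectedComponentsWithStats(m.astype(np.uint8)); m=l==1+np.argmax(st[1:,4])
        q=np.c_[a[m],b[m]].astype(np.float32); r=cv2.minAreaRect(q)
        w=np.linalg.svd(q-q.mean(0),full_matrices=False)[2][0]; w*=np.sign(w[0])
        print(nm,m.sum(),'h',np.percentile(h[m],[5,50,95]).round(1),'rect',np.round(r[0],1),np.round(r[1],1),'mean',q.mean(0).round(1),'ang',np.arctan2(w[1],w[0]).round(3))
E
python3 - <<'E'
from h import *
f=np.load('w1.npz'); P=f['P']; p=f['p'].astype(int); wings(P,p)
L=(P-C0)@Rc; h=(L-B)@AX
for v in (140,170,200): print([h[v,u].round(1) for u in (170,230,420,480)])
E
```

```text
L 1529 h [44.7 49.  50.4] rect [30.5 99. ] [58.6 13.9] mean [32.2 98.2] ang 0.221
R 1452 h [45.1 49.4 50.6] rect [ 30.  -99.8] [58.7 14.1] mean [ 31.5 -98.6] ang 0.208
[np.float64(0.9), np.float64(1.7), np.float64(1.1), np.float64(1.7)]
[np.float64(1.2), np.float64(1.2), np.float64(2.3), np.float64(2.1)]
[np.float64(0.3), np.float64(2.6), np.float64(1.1), np.float64(1.6)]
```

```bash
cat >> h.py <<'E'
def turn(y,a=30.3,th0=.215):
    g=lambda o: C0+Rc@(B+UP*a+np.array([0,y,0])+AX*(39.3+6+o))
    A=Rc@AX; R=tool(th0,1)
    ctrl.gripper_to(45); ctrl.move_ptp(g(80),R)
    print('down',ctrl.move_l(g(0),vel=80,threshold=12))
    ctrl.gripper_to(0,force=50); s=sensors.read_state(); print('grip',s['grip_width'],s['grasp_force'],np.round(s['force'],1))
    q=np.array(s['q']); t0=np.dot(s['wrist_torque'],A); turned=0
    while turned<1.5-th0+.12:
        step=.2 if turned<1.0 else .05
        turned+=step; q[5]-=step; ctrl.set_joints(q); s=sensors.read_state(); tq=np.dot(s['wrist_torque'],A)-t0
        print(round(th0+turned,3),'tq',round(tq,2),'F',np.round(s['force'],1),round(s['t'],2))
        if abs(tq)>.6: break
    ctrl.hold(.2); ctrl.gripper_to(45); print('up',ctrl.move_l(g(80),vel=150), sensors.read_state()['t'])
E
python3 - <<'E'
from h import *
turn(99)
E
```

```text
down False
grip 13.181769408881825 48.93971932120621 [-3.7 -0.   3.5]
0.415 tq 0.06 F [-1.   1.6  1.2] 5.75
0.615 tq 0.03 F [-1.7  4.2  1.2] 6.06
0.815 tq 0.06 F [-2.7  4.7  1.3] 6.37
1.015 tq 0.08 F [-3.9  6.2  1.5] 6.67
1.215 tq 0.07 F [-4.3  5.2  1.7] 6.98
1.265 tq 0.08 F [-3.4  5.3  2.2] 7.23
1.315 tq 0.1 F [-4.3  5.3  2.7] 7.48
1.365 tq 0.06 F [-4.7  6.4  2. ] 7.73
1.415 tq 0.08 F [-4.9  5.7  2.3] 7.98
1.465 tq 0.08 F [-5.1  5.8  2.3] 8.23
1.515 tq -0.62 F [-3.9  5.6  3.2] 8.48
up False 9.775
```

```bash
python3 - <<'E'
from h import *
turn(-99.8)
ctrl.move_ptp(C0+Rc@(np.array([-75,0,124])+AX*180),tool(0,1)); ctrl.hold(.2)
p,d,P=wrist(); cv2.imwrite('pics/w2.png',p[:,:,::-1]); wings(P,p.astype(int)); np.savez('w2.npz',p=p,d=d,P=P); print(sensors.read_state()['t'])
E
```

```text
down False
grip 12.613332772207153 49.52483092434704 [-4.3 -3.1  5. ]
0.415 tq 0.09 F [-1.3  0.1  1.9] 12.65
0.615 tq 0.03 F [-3.1  3.4  2.6] 12.96
0.815 tq 0.05 F [-3.   4.2  4.3] 13.27
1.015 tq 0.02 F [-4.5  5.2  4.6] 13.57
1.215 tq 0.05 F [-6.4  5.8  5.5] 13.88
1.265 tq 0.02 F [-7.1  6.   5.6] 14.13
1.315 tq 0.01 F [-7.1  5.9  4.9] 14.38
1.365 tq 0.03 F [-6.7  5.8  5.4] 14.63
1.415 tq 0.1 F [-7.4  5.2  6.8] 14.88
1.465 tq -0.0 F [-8.1  5.   6.9] 15.13
1.515 tq -0.61 F [-8.3  5.2  6.5] 15.38
up False 16.675
L 1491 h [44.8 49.1 50.4] rect [30.2 98.5] [59.4 14.6] mean [31.1 97.7] ang 1.49
R 1466 h [45.4 49.4 50.6] rect [ 29.6 -99.7] [58.9 13.7] mean [ 30.6 -98.9] ang 1.493
18.55
```

View pics/w2.png

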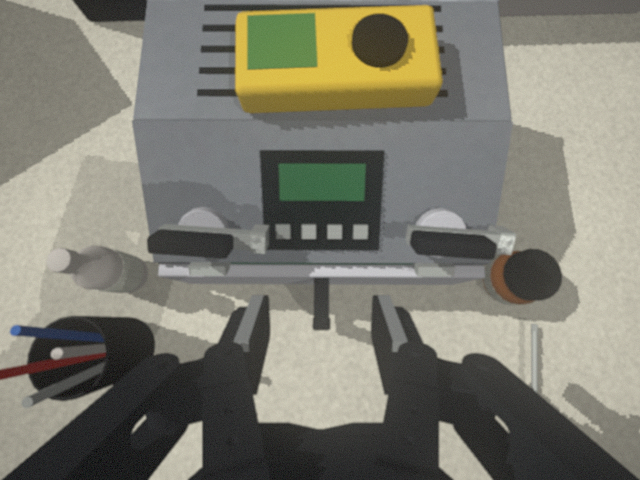

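Both knobs read about 1.49 rad, and the torque rise confirms they reached their stops. Both wings are level, at (190,243) and (455,243), and nothing else has moved. Now the handle.

```bash
python3 - <<'E'
from h import *
a=np.radians(15); z=np.array([np.sin(a),0,-np.cos(a)]); y=np.array([0,-1.,0]); R=Rc@np.c_[np.cross(y,z),y,z]
g=lambda out,back: C0+Rc@(np.array([-161.5-out,0,66])-z*(6+back))
ctrl.gripper_to(50); ctrl.move_ptp(g(0,110),R)
print('down',ctrl.move_l(g(0,0),vel=100,threshold=12))
ctrl.gripper_to(0,force=50); s=sensors.read_state(); print(s['grip_width'],s['grasp_force'],np.round(s['force'],1),s['t'])
p0=s['eef_pos']; f0=s['force']
# out to 100 mm, then creep to the stop
r=ctrl.move_l(g(100,0),vel=40,threshold=15); s=sensors.read_state(); print(r,(s['eef_pos']-p0)@Rc,np.round(s['force'],1),s['t'])
if not r:
    for o in range(102,120,2):
        r=ctrl.move_l(g(o,0),vel=15,threshold=12); s=sensors.read_state(); print(o,r,((s['eef_pos']-p0)@Rc).round(1),np.round(s['force'],1),round(s['t'],2))
        if r or np.linalg.norm(s['force']-f0)>15: break
ctrl.hold(.2)
p,d,P=wrist(); cv2.imwrite('pics/w3.png',p[:,:,::-1])
p,d=optics.grab_frame('side'); cv2.imwrite('pics/s3.png',p[:,:,::-1])
E
```

```text
down False
15.31811824231042 49.03697848320007 [-3.  -4.4  4.8] 20.925
False [-9.91094981e+01  4.04718791e-01  1.35673525e-02] [ 1.1 -5.2  1.5] 23.575
102 False [-101.2    0.4    0. ] [ 0.3 -5.2  1.8] 23.86
104 False [-103.3    0.4   -0. ] [ 0.6 -5.8  3.5] 24.14
106 False [-105.3    0.4   -0. ] [-0.5 -5.5  2.1] 24.43
108 False [-107.3    0.4    0. ] [ 0.3 -5.3  3.1] 24.71
110 False [-109.3    0.4    0. ] [ 0.2 -5.2  2. ] 24.99
112 True [-110.1    0.4   -0. ] [ 1.6 -0.1 -0.5] 25.2
```

View pics/s3.png

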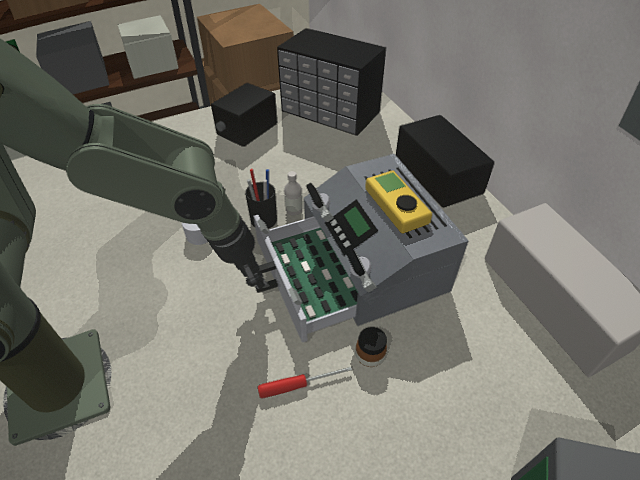

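The side view shows the tray out, with its board visible around (315,270). The stop was felt at 110 mm. Now I'll release and back off.

```bash
python3 - <<'E'
from h import *
s=sensors.read_state(); p=s['eef_pos']; z=s['eef_rot'][:,2]
ctrl.gripper_to(50); print(ctrl.move_l(p-z*130,vel=100)); ctrl.hold(.5)
P0={n:np.load(n+'.npz')['p'] for n in('side',)}
s=sensors.read_state(); pp,d,P=wrist(); L=(P-C0)@Rc; cv2.imwrite('pics/w4.png',pp[:,:,::-1])
m=(pp.max(-1)<70)&(L[...,2]>86)&(L[...,2]<100)&(abs(L[...,1])<30)&(L[...,0]<-240)&(L[...,0]>-300)
q=L[m]; print('handle outer x',np.percentile(q[:,0],[1,50]),m.sum()); wings(P,pp.astype(int)); print(s['t'],np.round(s['force'],1))
a,_=optics.grab_frame('side'); cv2.imwrite('pics/s4.png',np.hstack([P0['side'][150:420,180:500],a[150:420,180:500]])[:,:,::-1])
E
```

```text
False
handle outer x [-276.93819021 -258.891516  ] 1093Traceback (most recent call last):
  File "<stdin>", line 7, in <module>
  File "h.py", line 29, in wings
    k,l,st,_=cv2.connectedComponentsWithStats(m.astype(np.uint8)); m=l==1+np.argmax(st[1:,4])
                                                                          ~~~~~~~~~^^^^^^^^^^
    return _wrapfunc(a, 'argmax', axis=axis, out=out, **kwds)
    return bound(*args, **kwds)
ValueError: attempt to get argmax of an empty sequence
```

View pics/w4.png

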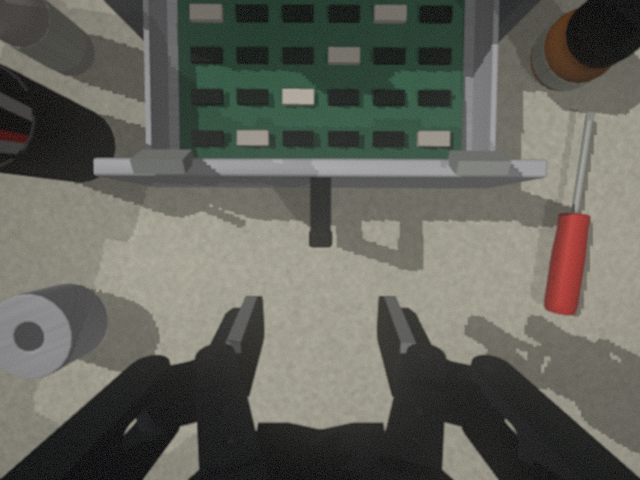

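The gripper is clear of the handle at (320,210). The handle's outer face is at x = -277, so the tray is 110 mm out. One last look at the knobs and bystanders.

```bash
python3 - <<'E'
from h import *
b=np.load('side.npz')['p']; a,_=optics.grab_frame('side'); cv2.imwrite('pics/s4.png',np.hstack([b[150:420,180:500],a[150:420,180:500]])[:,:,::-1])
print(sensors.read_state()['t'])
E
```

```text
27.975
```

View pics/s4.png

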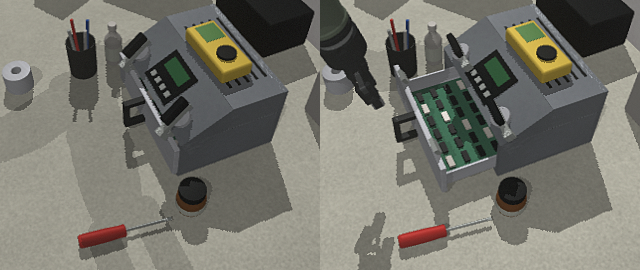

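Comparing before and after, the tray is open and the knobs are turned. The cup (402,55), bottle (432,42), jar (512,193), screwdriver (422,235) and meter (530,50) are all where they were.

```bash
python3 -c "
from plant import ctrl
print(ctrl.finish_job())"
```

```text
the job is handed in; nothing more can be done
None
```

I turned both latch knobs to their end stops with the tray shut, drew the tray out 110 mm to its stop, let go with the other things left in place, and handed the job in at about 28 s.

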